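# Open the test-gas valve one turn and start the bump test

### The job

Let test gas through to the bump-test station: push the hand wheel of the supply valve round by its upright handle, anticlockwise as seen from above, through exactly one full turn, so that the handle comes back to where it began. Then press the start key on the test station right down with a fingertip and let it come up again. Everything else on the bench stays where it lies.

Things in the scene. Friction and masses are not known exactly. Their poses are not given: they have to be found in the camera images.
- handwheel (a joint): Turn of the aluminium hand wheel about its upright axis, rad. 0 at the start: the valve is closed, against its stop. It grows anticlockwise seen from above (opening); 6.283 is one turn; the far stop is at 25.1 (four turns). Stiff packing: it takes about 0.2 N m (4 N at the handle) to turn, and it stays where it is left. The wheel turns level, 125 mm over its rim, three spokes; the rim bar is 17 mm thick, its top 163.5 mm above the bench. The wheel does not rise as it turns.
- hub_top (a point): Top of the nut at the middle of the hand wheel, on the wheel's axis, 173 mm above the bench. It does not move as the wheel turns.
- grip_top (a point): Centre of the top of the black upright handle that stands on the wheel's rim at the end of one spoke, 54 mm from the wheel's axis, 224.5 mm above the bench. The handle is 56 mm tall (168.5 to 224.5 mm above the bench), 17 mm in diameter at its foot, 23 mm at its thickest two thirds of the way up, 12 mm at its top, and spins freely on its pin. It goes round with the wheel. At the start the handle may stand on any side of the axis.
- valve_stand: Fixed blue sheet-steel stand, 130 x 150 mm, that carries the steel valve, a pipe through both cheeks (200 mm over the brass ends, axis 55 mm up) and, under the wheel on the +y side, a small gauge whose top is 123 mm up. Origin on the bench under the wheel's axis; x runs away from the operator, y along the pipe. It stands left or right and turned up to 17 degrees.
- test_station: Fixed grey test station, 180 x 130 mm, 50 mm high, with a detector docked on its rear two thirds under a clear hood (95 mm above the bench at its top). Origin on the bench under its middle; x runs away from the operator. It stands on the other side from the valve, turned up to 17 degrees.
- start_key (a joint): How far the start key is pressed, m: 0 up, 0.006 right down. A spring pushes it up, 1.5 N at first, 5 N right down.
- start_key_top (a point): Centre of the top of the round steel start key, 24 mm in diameter, on the front top of the test station, 64 mm towards the operator from its middle, 72 mm above the bench when up. It stands 10 mm above a black collar 40 mm in diameter. It is pressed straight down by 6 mm. The docked detector begins 40 mm behind the key's middle and its front end is 79 mm above the bench.
- detector_a: Loose gas detector, 108 x 60 x 32 mm, lying flat between valve and station. Origin under its middle. Leave it.
- detector_b: Loose gas detector, the same, lying behind the valve stand. Leave it.
- cal_hood: Loose clear plastic calibration hood, 46 x 50 x 21 mm, in front of the test station. Leave it.
- coupling: Loose brass and steel coupling, 24 mm wide, 36 mm tall, standing in front of the valve stand. Leave it.
- screwdriver: Loose screwdriver lying towards the back of the bench. Leave it.
- spanner: Loose spanner, 160 mm, lying towards the back of the bench. Leave it.
- parts_tray: Loose white open parts tray, 100 x 80 x 35 mm, out on the left. Leave it.
Mind the look-alikes: they are no part of the job. Leave any orange or turquoise look-alike of the test_station alone.

How it is judged:
On the way, in this order (a step that is already met when the one before it is completed fails the run):
1. the hand wheel has been pushed anticlockwise through one full turn (within 15 degrees) and has come to rest (value of joint handwheel between 6.02 and 6.55 rad and velocity of joint handwheel between -0.05 and 0.05 rad/s), for 0.3 s.
2. the start key is pressed down (5 of its 6 mm) (value of joint start_key above 0.005 m), for 0.1 s.
At the end, for the whole second after the job is handed in: The hand wheel rests one full turn open, within 15 degrees; the start key has been pressed and is up again; nothing loose has shifted by 20 mm (all of step 1 and value of joint start_key below 0.001 m and distance of each of detector_a, detector_b, cal_hood, coupling, screwdriver, spanner, parts_tray from where it was at the start of the episode below 0.02 m); the robot touches nothing.
It fails at once if the start key is pressed before the valve is one turn open (value of joint start_key above 0.003 m and value of joint handwheel below 6.02 rad).
It fails at once if the valve is opened far past one turn (by more than 40 degrees) (value of joint handwheel above 6.98 rad).
It fails at once if something that should be left alone is pushed away, lifted or carried (distance of any of detector_a, detector_b, cal_hood, coupling, screwdriver, spanner, parts_tray from where it was at the start of the episode above 0.02 m).
It also fails if it takes over 70 s, if anything falls off the work surface, if the arm or the gripper's body presses on something with over 40 N, if the wrist force passes 120 N, or if a joint passes its speed limit or range.

### The arm

A 7-joint arm with a two-finger parallel gripper is mounted at the origin on the work surface. World frame = base frame: x ahead of the robot, y to its left, z up, the work surface at z = 0. Lengths are in m, angles in rad, forces in N, time in s.
With the tool pointing down it reaches from about 0.4 to 0.9 m from the base axis. Payload 5.6 kg.
Tool frame: the origin (TCP) lies between the finger pads; the fingertips stand 19 mm ahead of it and the grasp point (between the pads) is the TCP; y points along the fingers, x is the direction in which the jaws open and shut, and the axes are right-handed (so a half turn about y gives the same grasp; the last joint's range is limited). The gripper opens to 92 mm and grips with 3 to 60 N. Pads are 20 mm wide; open, the fingers measure 128 mm over their backs; the gripper's body (75 mm by 189 mm) begins 69 mm behind the grasp point.
Start: joints at [1.117, 0.468, -0.012, 1.603, 0.006, 1.071, -0.056], TCP at [0.26, -0.596, 0.234] pointing down, gripper open.
Joint ranges: [-2.53, 2.53], [-0.31, 2.02], [-1.57, 1.55], [0.28, 2.44], [-1.29, 4.43], [0.15, 1.84], [-2.92, 2.92]. Speed limits (rad/s): [2.57, 2.57, 3.14, 3.14, 3.14, 3.14, 3.14].

### API

Orientations are given as a unit quaternion [x, y, z, w].
In Python, from plant import read_state, get_image, camera_params, close_job gives the robot as it stands.
- The arm moves only by the shell command python3 -m jog 'ROWS' [FORCE]. ROWS is JSON, a list of rows, each a list of 3 entries, a list of its own where there are three numbers: the closure, from -1 (fully open) to 1 (shut), then the shift along the tool's x, y, z in m, then the turn about the tool's y in degrees. In form: [[claw, [x, y, z], spin], ...]. A call has 1 to 5 rows; each row shifts and turns the commanded pose from where the row before left it, along the tool's axes as they then stand; what a row does not reach is not made up. A row lasts 1/12 s, in which the tool goes at most 41.7 mm and 7.16 degrees, less where a joint would pass 70% of its speed; a pose out of reach is approached as far as the arm can. A call with a gripper value outside its range is refused whole. The fingers move at their own pace and stop on an object; FORCE is the grip in N (left out, the last holds). Time passes only in rows, so rows that do not move let the fingers close. It gives the time, the measured TCP pose, the force and the opening at its end, in the units of the state.
- read_state(): the state, without advancing time (a new reading comes with each control period).
- get_image(name): name is "scene" or "side" or "wrist"; returns (picture, depth): 384x512x3 uint8, red, green, blue; 384x512 float32, m along the optical axis (not along the pixel's ray), 0 where there is no reading.
- camera_params(name): a dict with "fx", "fy", "cx", "cy" (pixels), "view" (4x4, takes a point from world to camera coordinates). Camera axes: x right, y up, looking along -z (the intrinsics and any distortion apply to the point x, -y, -z); pixel columns grow to the right and rows downward; lengths in m; the calibration is good to about 2 mm. A picture is of the moment at which its call begins: read the wrist's pose just before it. camera_params takes no time and is no camera call; for the wrist camera it gives the pose at the moment of the call.
- close_job(): hands the job in, once; it reports no verdict.
The state is a dict: "t": time; "qpos": joint angles; "dq": joint speeds; "joint_efforts": joint torques, N m; "ee_pos": TCP position; "eef_rot": TCP orientation; "contact_force": force on the tool from outside, world axes, zero at the start; "ft_torque": the same for the moment, N m; "gripper_width": finger opening in m.
Only numpy, scipy, OpenCV 4.12 (cv2) and the standard library are available. Lean on these libraries where they do the work, as an engineer would, in place of code of your own. Each camera call takes 0.05 s, during which the arm holds its last target. There are 200 camera calls.

## Working session

There is one attempt and no reset: what is moved stays moved. The work goes in short steps, Python scripts to look and compute and a shell command to move; the robot and the scene stay as the last step left them, time stands still between calls to the robot, and variables do not carry over. Pictures are saved under pics/ and viewed, about 8 in all and at most 12, crops included, and the job is handed in when it is done.

```bash
mkdir -p pics; ls
python3 - <<'E'
from plant import *
import cv2,numpy as np
s=read_state();print(s)
ims=[]
for n in("scene","side"):
    p,d=get_image(n);c=camera_params(n);print(n,{k:np.round(v,4).tolist() for k,v in c.items()})
    np.savez(f"pics/{n}0.npz",p=p,d=d,**c)
    cv2.imwrite(f"pics/{n}0.png",cv2.resize(p[:,:,::-1],(800,600)))
E
```

```text
pics
{'t': 0.0, 'qpos': array([ 1.11698672,  0.46836769, -0.01159913,  1.60365288,  0.00597958,
        1.07141658, -0.05634415]), 'dq': array([ 0.00102535, -0.00055395,  0.00096503,  0.00010639, -0.00139469,
       -0.00084632,  0.00052358]), 'joint_efforts': array([ 1.10655058e-04, -5.20564413e+01, -1.22152671e-02, -2.43750751e+01,
       -5.66284417e-02,  1.72120443e-02,  1.52547950e-04]), 'ee_pos': array([ 0.25928892, -0.59541886,  0.23263438]), 'eef_rot': array([-0.59112975,  0.3880987 , -0.3869876 ,  0.59176483]), 'contact_force': array([-0.43680908, -0.32823185,  0.01863653]), 'ft_torque': array([ 0.00550243,  0.01646527, -0.00168695]), 'gripper_width': 0.09170598577890963}
scene {'fx': 489.1523, 'fy': 489.1523, 'cx': 256.8382, 'cy': 185.0346, 'view': [[0.6667, 0.7453, -0.0083, -0.3262], [-0.6175, 0.5585, 0.5538, 0.2379], [0.4174, -0.3642, 0.8326, -1.8477], [0.0, 0.0, 0.0, 1.0]]}
side {'fx': 398.0159, 'fy': 398.0159, 'cx': 257.7616, 'cy': 198.9059, 'view': [[-0.9933, -0.1155, 0.0079, 0.5046], [0.0616, -0.469, 0.8811, -0.1798], [-0.0981, 0.8756, 0.4729, -1.2703], [0.0, 0.0, 0.0, 1.0]]}
```

View pics/scene0.png

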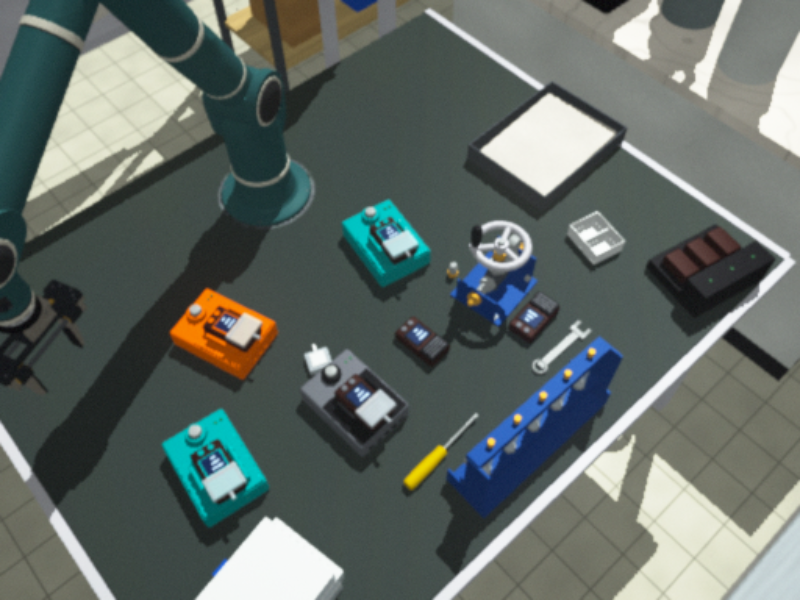

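View pics/side0.png

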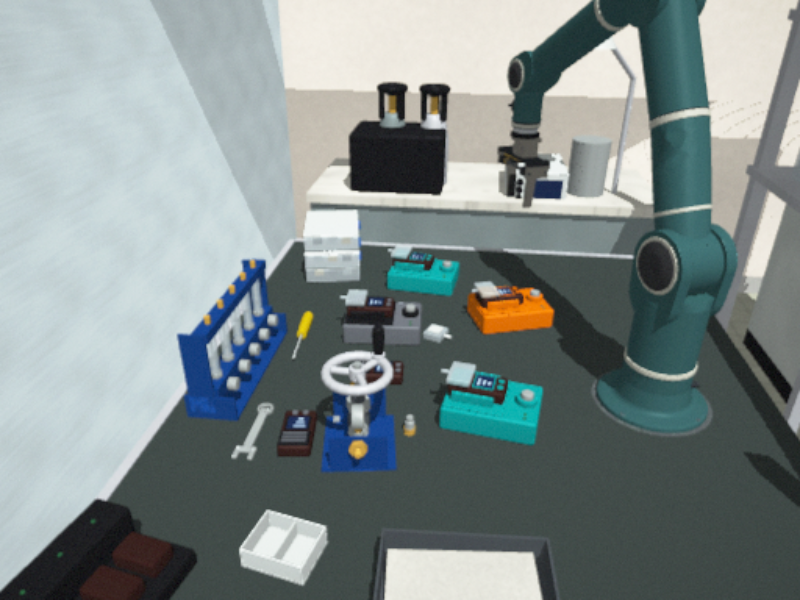

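The scene view shows the hub near (503,245), the black handle at (476,235) and the grey station's key at (331,372), all in 800 px coordinates. The side view shows the hub at (357,372), the handle top at (378,328) and the key at (410,310).

```bash
cat > h.py <<'E'
import numpy as np
def ray(c,u,v):
    V=np.array(c["view"]);R=V[:3,:3];o=-R.T@V[:3,3]
    d=R.T@np.array([(u-c["cx"])/c["fx"],-(v-c["cy"])/c["fy"],-1.]);return o,d
def onplane(c,u,v,z):
    o,d=ray(c,u,v);return o+d*(z-o[2])/d[2]
def tri(c1,p1,c2,p2):
    o1,d1=ray(c1,*p1);o2,d2=ray(c2,*p2)
    t=np.linalg.lstsq(np.c_[d1,-d2],o2-o1,rcond=None)[0]
    a,b=o1+t[0]*d1,o2+t[1]*d2;return (a+b)/2,np.linalg.norm(a-b)
def tool(dw,q):  # world shift -> tool axes
    from scipy.spatial.transform import Rotation as R
    return R.from_quat(q).inv().apply(dw)
E
python3 - <<'E'
import numpy as np,cv2
from h import *
S=np.load("pics/scene0.npz");D=np.load("pics/side0.npz");k=.64
for nm,a,b,z in(("hub",(503,245),(357,370),.173),("grip",(476,229),(378,327),.2245),("key",(331,369),(410,307),.072)):
    a=np.array(a)*k;b=np.array(b)*k
    print(nm,onplane(S,*a,z).round(3),onplane(D,*b,z).round(3),tri(S,a,D,b)[0].round(3))
from plant import read_state
s=read_state()
from scipy.spatial.transform import Rotation as R
print(R.from_quat(s["eef_rot"]).as_matrix().round(3))
def wheel(c):
    p=c["p"];h=cv2.cvtColor(p,cv2.COLOR_RGB2HSV);return h
a=S["p"][135:185,290:350];b=D["p"][200:270,195:262]
cv2.imwrite("pics/crop1.png",np.hstack([cv2.resize(x[:,:,::-1],(400,480)) for x in(a,b)]))
E
```

```text
hub [0.576 0.198 0.173] [0.56  0.227 0.173] [0.567 0.207 0.158]
grip [0.537 0.155 0.224] [0.533 0.168 0.225] [0.534 0.159 0.219]
key [ 0.516 -0.208  0.072] [ 0.515 -0.199  0.072] [ 0.515 -0.207  0.069]
[[ 0.399 -0.001  0.917]
 [-0.917  0.001  0.399]
 [-0.002 -1.    -0.   ]]
```

View pics/crop1.png

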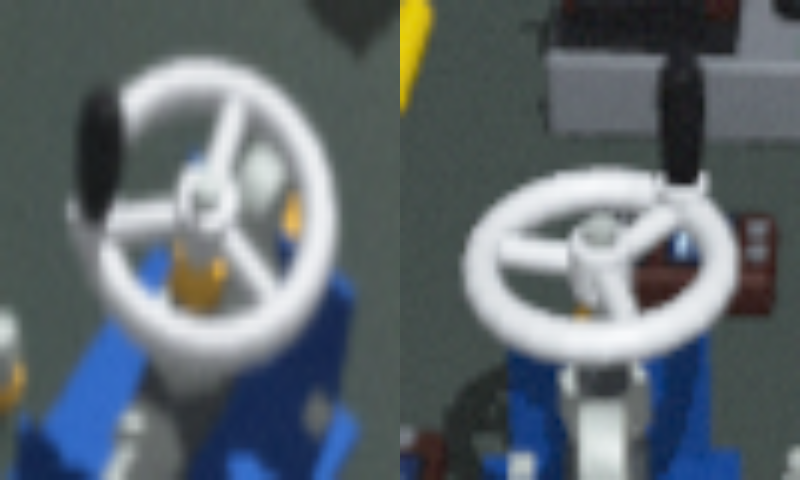

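The crop shows the hub nut top at (205,195) left and (200,228) right, with the handle top at (103,92) left and (282,57) right. I'll refine from these points and plan the approach.

Run:
```python
import numpy as np
from h import *
from plant import read_state
S=np.load("pics/scene0.npz");D=np.load("pics/side0.npz")
fa=lambda x,y:(290+x*.15,135+y*50/480); fb=lambda x,y:(195+x*67/400,200+y*70/480)
for nm,a,b,z in(("hub",(205,195),(200,228),.173),("grip",(103,95),(282,58),.2245)):
    a=fa(*a);b=fb(*b)
    print(nm,onplane(S,*a,z).round(4),onplane(D,*b,z).round(4),tri(S,a,D,b)[0].round(4))
s=read_state();print(tool(np.array([.55,.18,.42])-s["ee_pos"],s["eef_rot"]).round(3))
```

```text
hub [0.5697 0.1997 0.173 ] [0.5633 0.2106 0.173 ] [0.5659 0.2029 0.1674]
grip [0.5341 0.1619 0.2245] [0.533  0.1634 0.2245] [0.5334 0.1623 0.2237]
[-0.595 -0.186  0.576]
```

```bash
python3 -m jog '[[-1,[0,-0.037,0],0],[-1,[-0.01,-0.037,0.01],0],[-1,[-0.015,-0.037,0.01],0],[-1,[-0.02,-0.03,0.02],0],[-1,[-0.02,-0.03,0.02],0]]'
python3 -m jog '[[-1,[-0.028,0,0.027],0],[-1,[-0.028,0,0.027],0],[-1,[-0.028,0,0.027],0],[-1,[-0.028,0,0.027],0],[-1,[-0.028,0,0.027],0]]'
python3 -m jog '[[-1,[-0.028,0,0.027],0],[-1,[-0.028,0,0.027],0],[-1,[-0.028,0,0.027],0],[-1,[-0.028,0,0.027],0],[-1,[-0.028,0,0.027],0]]'
python3 -m jog '[[-1,[-0.028,0,0.027],0],[-1,[-0.028,0,0.027],0],[-1,[-0.028,0,0.027],0],[-1,[-0.028,0,0.027],0],[-1,[0,0,0],0]]'
python3 - <<'E'
import numpy as np
from h import *
from plant import read_state
s=read_state();print(s["t"],s["ee_pos"],s["qpos"].round(2),tool(np.array([.55,.18,.42])-s["ee_pos"],s["eef_rot"]).round(3))
E
```

```text
t: 0.52
ee_pos: [0.2881, -0.5117, 0.4058]
eef_rot: [0.591, -0.388, 0.388, -0.591]
contact_force: [0.9, -0.2, 0.7]
gripper_width: 0.0918
t: 0.93
ee_pos: [0.3566, -0.3281, 0.4044]
eef_rot: [0.591, -0.388, 0.387, -0.591]
contact_force: [1.2, 0.0, -1.0]
gripper_width: 0.0922
t: 1.35
ee_pos: [0.4243, -0.1459, 0.4045]
eef_rot: [0.592, -0.388, 0.388, -0.591]
contact_force: [-0.1, 0.5, 0.3]
gripper_width: 0.0922
t: 1.77
ee_pos: [0.4795, 0.0059, 0.4046]
eef_rot: [-0.592, 0.385, -0.384, 0.595]
contact_force: [-0.6, 0.8, -0.6]
gripper_width: 0.0918
1.7667 [0.4794836  0.00594471 0.40455202] [ 0.45  0.07 -0.55  1.74  0.04  1.34 -1.26] [-0.13  -0.015  0.136]
```

```bash
python3 -m jog '[[-1,[-0.025,0,0.025],-7],[-1,[-0.025,0,0.025],-7],[-1,[-0.02,0,0.03],-7],[-1,[-0.02,0,0.03],-6],[-1,[0,0,0],0]]'
python3 - <<'E'
import numpy as np,cv2
from h import *
from plant import *
s=read_state();c=camera_params("wrist");p,d=get_image("wrist")
print(s["t"],s["ee_pos"],s["qpos"].round(2));print(c["view"])
np.savez("pics/w1.npz",p=p,d=d,**c);cv2.imwrite("pics/w1.png",cv2.resize(p[:,:,::-1],(800,600)))
E
```

```text
t: 2.18
ee_pos: [0.5186, 0.1418, 0.4041]
eef_rot: [-0.666, 0.235, -0.233, 0.669]
contact_force: [-1.4, -0.2, 0.3]
gripper_width: 0.0919
2.1833 [0.51862616 0.14175247 0.40409896] [ 0.26  0.22 -0.69  1.61  0.14  1.36 -1.12]
[[ 0.78086186 -0.62468997 -0.00414654 -0.31432642]
 [ 0.60402438  0.75669031 -0.25014861 -0.34968452]
 [ 0.15940298  0.1928269   0.96819857 -0.66569699]
 [ 0.          0.          0.          1.        ]]
```

View pics/w1.png

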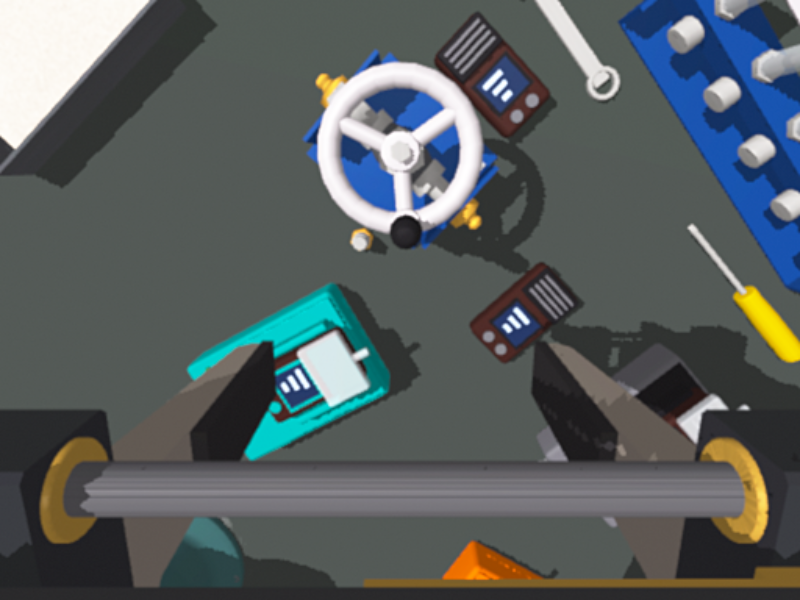

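The wrist view shows the hub nut at (401,150) and the handle as a black disc at (405,232).

Run:
```python
import numpy as np
from h import *
from plant import read_state
c=np.load("pics/w1.npz");k=.64
H=onplane(c,401*k,150*k,.173);G=onplane(c,405*k,232*k,.218);print(H,G,np.linalg.norm((H-G)[:2]))
s=read_state();T=G.copy();T[2]=.207
print(s["ee_pos"],tool(T-s["ee_pos"],s["eef_rot"]).round(4))
```

```text
[0.56606765 0.20579337 0.173     ] [0.53513987 0.16239695 0.218     ] 0.053289561617562535
[0.51873593 0.13827211 0.40395049] [-0.002  0.197  0.029]
```

```bash
python3 -m jog '[[-1,[-0.002,0.01,0.029],0],[-1,[0,0.035,0],0],[-1,[0,0.04,0],0],[-1,[0,0.04,0],0],[-1,[0,0.03,0],0]]'
python3 -m jog '[[-1,[0,0.025,0],0],[-1,[0,0.017,0],0],[0.3,[0,0,0],0],[0.3,[0,0,0],0],[0.3,[0,0,0],0]]' 20
python3 - <<'E'
import numpy as np,cv2
from h import *
from plant import *
s=read_state();p,d=get_image("wrist");p2,d=get_image("side")
print(s["t"],s["ee_pos"],s["qpos"].round(2));print(tool(np.array([.5345,.1623,.207])-s["ee_pos"],s["eef_rot"]).round(4))
cv2.imwrite("pics/w2.png",np.hstack([cv2.resize(p[:,:,::-1],(400,300)),cv2.resize(p2[150:300,130:330,::-1],(400,300))]))
E
```

```text
t: 2.65
ee_pos: [0.5351, 0.1558, 0.2462]
eef_rot: [0.666, -0.24, 0.239, -0.664]
contact_force: [0.7, -0.4, 0.1]
gripper_width: 0.0921
t: 3.07
ee_pos: [0.5371, 0.1577, 0.2088]
eef_rot: [-0.665, 0.239, -0.24, 0.666]
contact_force: [0.4, 0.9, -0.2]
gripper_width: 0.0739
3.0667 [0.53705221 0.15774751 0.20877487] [ 0.16  0.43 -0.64  1.82  0.3   0.99 -1.29]
[-0.0049  0.0018  0.0019]
```

View pics/w2.png

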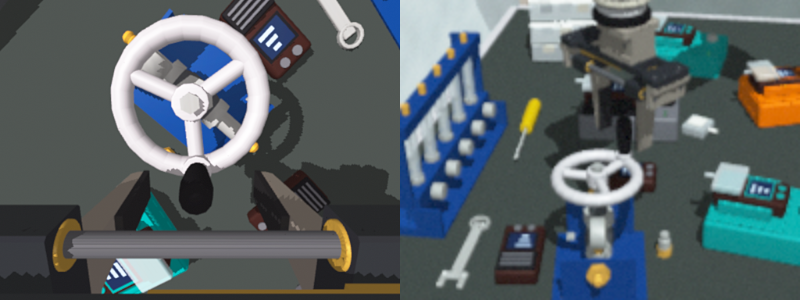

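The handle at (196,190) stands between the open fingers, slightly to one side. I'll correct by −5 mm in x and +2 mm in z, then close.

```bash
python3 -m jog '[[0.3,[-0.005,0.002,0.003],0],[0.5,[0,0,0],0],[1,[0,0,0],0],[1,[0,0,0],0],[1,[0,0,0],0]]' 20
python3 -m jog '[[1,[0,0,0],0],[1,[0,0,0],0],[1,[0,0,0],0],[1,[0,0,0],0],[1,[0,0,0],0]]' 20
python3 - <<'E'
import numpy as np
from h import *
from plant import *
s=read_state();H=np.array([.5664,.205]);g=s["ee_pos"][:2]
print(g, np.linalg.norm(g-H), s["gripper_width"])
# rows for a circle through g of radius .054 round centre on line g->H, 15 deg steps
a0=np.arctan2(*(g-H)[::-1]);C=g-.054*np.array([np.cos(a0),np.sin(a0)]);print(C,np.degrees(a0))
P=[C+.054*np.array([np.cos(a0+np.radians(15*i)),np.sin(a0+np.radians(15*i))]) for i in range(25)]
T=np.array([tool(np.r_[p-g,0],s["eef_rot"])*1000 for p in P]);print(np.diff(T.round(),axis=0).astype(int)[:,[0,2]].tolist())
E
```

```text
t: 3.58
ee_pos: [0.5344, 0.1636, 0.2057]
eef_rot: [0.666, -0.239, 0.239, -0.666]
contact_force: [0.2, -0.9, 0.5]
gripper_width: 0.0333
t: 4.0
ee_pos: [0.5358, 0.1624, 0.2057]
eef_rot: [0.665, -0.238, 0.24, -0.665]
contact_force: [4.6, -3.8, -1.9]
gripper_width: 0.021
[0.53575234 0.16244013] 0.05244636691841548 0.021002541185858977
[0.56730788 0.20626076] -125.75792573072692
[[14, 3], [12, 6], [11, 9], [8, 12], [4, 13], [1, 14], [-2, 14], [-7, 13], [-9, 11], [-12, 7], [-13, 5], [-14, 1], [-14, -3], [-13, -6], [-10, -10], [-8, -11], [-5, -14], [0, -14], [2, -14], [7, -12], [9, -11], [12, -8], [13, -4], [14, -1]]
```

```bash
python3 -m jog '[[1,[0.007,0,0.001],0],[1,[0.007,0,0.002],0],[1,[0.006,0,0.003],0],[1,[0.006,0,0.003],0],[1,[0,0,0],0]]' 25
python3 -m jog '[[1,[0.006,0,0.004],0],[1,[0.005,0,0.005],0],[1,[0.004,0,0.006],0],[1,[0.004,0,0.006],0],[1,[0,0,0],0]]'
python3 -m jog '[[1,[0.004,0,0.013],0],[1,[0.001,0,0.014],0],[1,[0,0,0],0]]'
```

```text
t: 4.42
ee_pos: [0.5606, 0.1535, 0.2057]
eef_rot: [0.666, -0.239, 0.239, -0.665]
contact_force: [-0.4, -2.0, 4.0]
gripper_width: 0.0215
t: 4.83
ee_pos: [0.5889, 0.1582, 0.2057]
eef_rot: [-0.666, 0.239, -0.239, 0.666]
contact_force: [0.7, -1.5, 2.8]
gripper_width: 0.0217
t: 5.08
ee_pos: [0.6108, 0.1768, 0.2057]
eef_rot: [-0.665, 0.238, -0.239, 0.666]
contact_force: [3.5, 0.2, 2.4]
gripper_width: 0.0216
```

```bash
python3 -m jog '[[1,[-0.002,0,0.014],0],[1,[-0.007,0,0.013],0],[1,[-0.009,0,0.011],0],[1,[-0.012,0,0.007],0],[1,[0,0,0],0]]'
python3 -m jog '[[1,[-0.013,0,0.005],0],[1,[-0.014,0,0.001],0],[1,[-0.014,0,-0.003],0],[1,[-0.013,0,-0.006],0],[1,[0,0,0],0]]'
python3 -m jog '[[1,[-0.010,0,-0.010],0],[1,[-0.008,0,-0.011],0],[1,[-0.005,0,-0.014],0],[1,[0,0,-0.014],0],[1,[0,0,0],0]]'
python3 - <<'E'
import numpy as np,cv2
from h import *
from plant import *
s=read_state();H=np.array([.5664,.205]);g=s["ee_pos"][:2]
print(np.degrees(np.arctan2(*(g-H)[::-1])), np.linalg.norm(g-H), s["gripper_width"])
T=np.array([.5353,.1624,s["ee_pos"][2]]);print(tool(T-s["ee_pos"],s["eef_rot"]))
p,d=get_image("wrist");cv2.imwrite("pics/w3.png",p[:,:,::-1])
E
```

```text
t: 5.5
ee_pos: [0.6135, 0.233, 0.2057]
eef_rot: [-0.665, 0.238, -0.237, 0.667]
contact_force: [0.6, 2.9, 1.2]
gripper_width: 0.0212
t: 5.92
ee_pos: [0.5684, 0.2612, 0.2056]
eef_rot: [0.667, -0.238, 0.238, -0.665]
contact_force: [-4.4, -2.8, 4.0]
gripper_width: 0.0214
t: 6.33
ee_pos: [0.521, 0.2367, 0.2057]
eef_rot: [0.666, -0.239, 0.239, -0.665]
contact_force: [-0.5, -3.7, 2.4]
gripper_width: 0.0214
145.04368545322896 0.05535807481833599 0.021440760720114117
[ 0.05831432  0.00010055 -0.04823048]
```

View pics/w3.png

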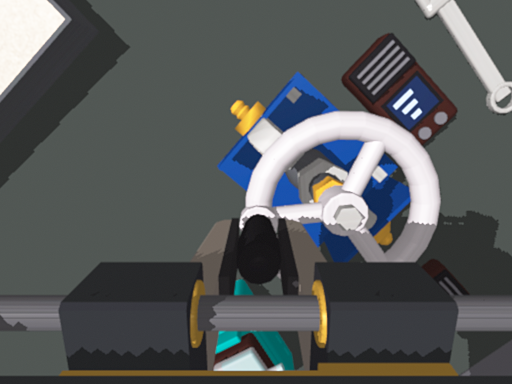

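The handle is still held at (262,250), and the wheel has turned about 270°. I'll finish the turn.

```bash
python3 -m jog '[[1,[0.002,0,-0.014],0],[1,[0.007,0,-0.012],0],[1,[0.009,0,-0.011],0],[1,[0.012,0,-0.008],0],[1,[0,0,0],0]]'
python3 -m jog '[[1,[0.013,0,-0.004],0],[1,[0.014,0,-0.001],0],[1,[0,0,0],0],[1,[0,0,0],0]]'
python3 - <<'E'
import numpy as np
from h import *
from plant import *
s=read_state();H=np.array([.5664,.205]);g=s["ee_pos"][:2]
print(np.degrees(np.arctan2(*(g-H)[::-1])), s["qpos"].round(2),tool(np.array([.535,.1622,.2057])-s["ee_pos"],s["eef_rot"]))
E
```

```text
t: 6.8
ee_pos: [0.5174, 0.184, 0.2057]
eef_rot: [-0.665, 0.24, -0.239, 0.666]
contact_force: [0.8, -2.9, 2.4]
gripper_width: 0.0214
t: 7.13
ee_pos: [0.5351, 0.163, 0.2056]
eef_rot: [0.666, -0.239, 0.239, -0.665]
contact_force: [1.3, -4.6, 4.4]
gripper_width: 0.0214
-126.68091588882149 [ 0.14  0.43 -0.63  1.82  0.3   0.99 -1.31] [ 4.20159246e-04 -8.62859826e-05 -7.02014313e-04]
```

```bash
python3 -m jog '[[-1,[0,0,0],0],[-1,[0,0,0],0],[-1,[0,0,0],0],[-1,[0,0,0],0],[-1,[0,0,0],0]]'
python3 -m jog '[[-1,[0,-0.02,0],0],[-1,[0,-0.035,0],0],[-1,[0,-0.04,0],0],[-1,[0,-0.04,0],0],[-1,[0,-0.04,-0.02],0]]'
python3 -m jog '[[-1,[0,-0.02,-0.02],0],[1,[0,0,0],0],[1,[0,0,0],0]]'
python3 - <<'E'
import numpy as np,cv2
from plant import *
from h import *
s=read_state();c=camera_params("wrist");p,d=get_image("wrist")
np.savez("pics/w4.npz",p=p,d=d,**c);cv2.imwrite("pics/w4.png",cv2.resize(p[:,:,::-1],(800,600)))
print(s["ee_pos"],tool(np.array([.515,-.205,.25])-s["ee_pos"],s["eef_rot"]))
E
```

```text
t: 7.55
ee_pos: [0.534, 0.1642, 0.2054]
eef_rot: [-0.666, 0.239, -0.238, 0.666]
contact_force: [0.7, 0.0, 0.4]
gripper_width: 0.0527
t: 7.97
ee_pos: [0.5228, 0.1517, 0.3798]
eef_rot: [-0.665, 0.238, -0.237, 0.667]
contact_force: [-0.0, -0.7, -0.3]
gripper_width: 0.086
t: 8.22
ee_pos: [0.5099, 0.1336, 0.3988]
eef_rot: [-0.665, 0.238, -0.24, 0.666]
contact_force: [-0.4, 0.7, -1.6]
gripper_width: 0.0806
[0.50987835 0.13355856 0.39883264] [ 0.2191229   0.14900528 -0.25803462]
```

View pics/w4.png

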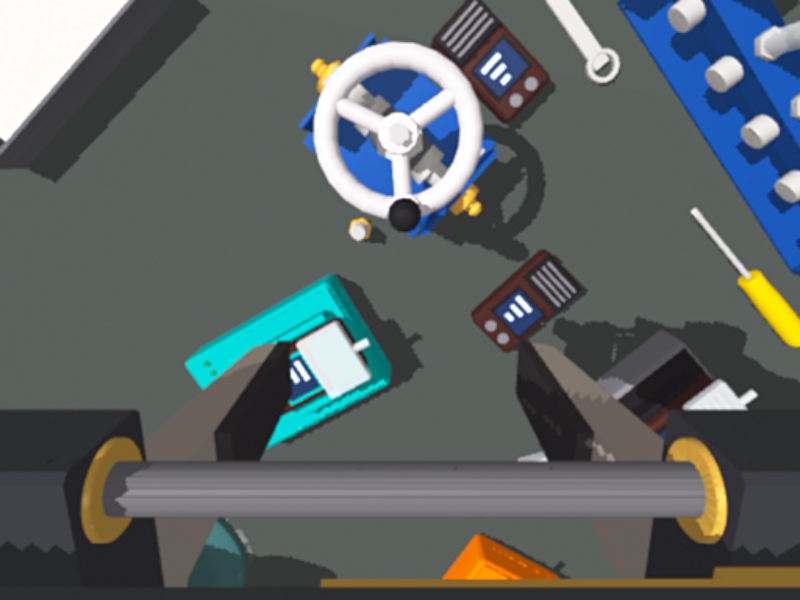

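The wheel looks as it did at the start: hub at (399,133), handle at (404,214), same bearing. I'll go to the key now with the fingers shut.

```bash
python3 -m jog '[[1,[0.02,0,-0.03],0],[1,[0.02,0,-0.03],0],[1,[0.02,0,-0.03],0],[1,[0.02,0,-0.03],0],[1,[0.02,0,-0.03],0]]'
python3 -m jog '[[1,[0.02,0,-0.03],0],[1,[0.02,0,-0.03],0],[1,[0.02,0,-0.03],0],[1,[0.02,0,-0.03],0],[1,[0.02,0.02,-0.03],0]]'
python3 -m jog '[[1,[0.02,0.02,-0.028],0],[1,[0,0.03,0],0],[1,[0,0,0],0],[1,[0,0,0],0]]'
python3 - <<'E'
import numpy as np,cv2
from plant import *
from h import *
s=read_state();c=camera_params("wrist");p,d=get_image("wrist")
np.savez("pics/w5.npz",p=p,d=d,**c);cv2.imwrite("pics/w5.png",cv2.resize(p[:,:,::-1],(800,600)))
print(s["ee_pos"],s["qpos"].round(2))
E
```

```text
t: 8.68
ee_pos: [0.4909, -0.0465, 0.3957]
eef_rot: [0.666, -0.24, 0.237, -0.666]
contact_force: [-0.4, -0.4, -0.4]
gripper_width: 0.0433
t: 9.1
ee_pos: [0.4748, -0.2264, 0.3787]
eef_rot: [0.666, -0.237, 0.24, -0.666]
contact_force: [0.9, -0.6, 1.0]
gripper_width: 0.0099
t: 9.43
ee_pos: [0.4705, -0.2577, 0.3252]
eef_rot: [-0.665, 0.24, -0.236, 0.667]
contact_force: [-0.4, 1.1, 0.2]
gripper_width: 0.0
[ 0.47053956 -0.25771427  0.32516946] [ 0.77  0.23 -0.39  1.75  0.09  1.19 -0.33]
```

View pics/w5.png

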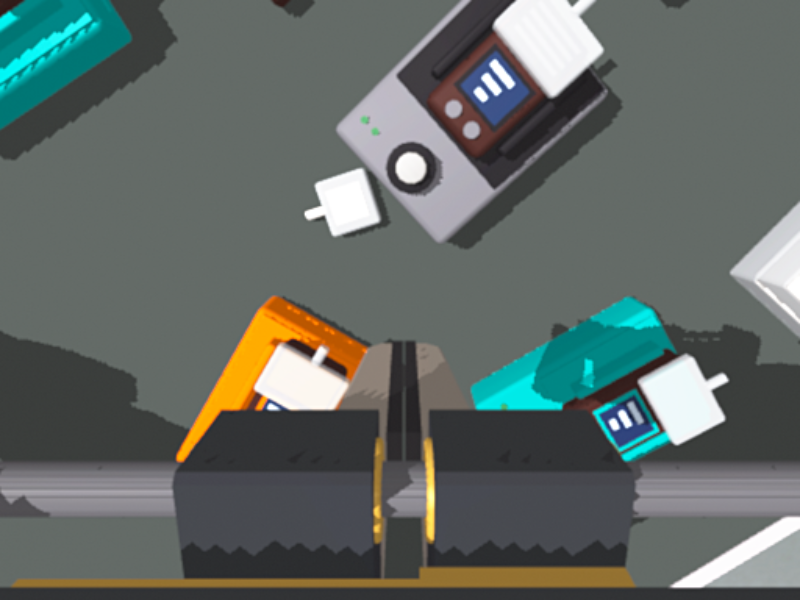

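The key is at (410,168), on the grey station with its black collar.

Run:
```python
import numpy as np
from plant import *
from h import *
c=np.load("pics/w5.npz");K=onplane(c,410*.64,167*.64,.072);s=read_state();print(K)
for z in(.105,.085):print(tool(np.r_[K[:2],z]-s["ee_pos"],s["eef_rot"]).round(4))
```

```text
[ 0.51535993 -0.20786716  0.072     ]
[0.0029 0.2223 0.0659]
[0.0029 0.2423 0.0659]
```

```bash
python3 -m jog '[[1,[0.003,0,0.033],0],[1,[0,0,0.033],0],[1,[0,0.04,0],0],[1,[0,0.04,0],0],[1,[0,0.04,0],0]]'
python3 -m jog '[[1,[0,0.04,0],0],[1,[0,0.03,0],0],[1,[0,0.02,0],0],[1,[0,0,0],0],[1,[0,0,0],0]]'
python3 - <<'E'
import numpy as np
from plant import *
from h import *
s=read_state();print(s["contact_force"],tool(np.array([.5154,-.2079,.085])-s["ee_pos"],s["eef_rot"]).round(4))
E
```

```text
t: 9.9
ee_pos: [0.5179, -0.2081, 0.2092]
eef_rot: [-0.666, 0.235, -0.239, 0.666]
contact_force: [-0.7, -1.8, -0.5]
gripper_width: 0.0007
t: 10.32
ee_pos: [0.5166, -0.2089, 0.1187]
eef_rot: [-0.666, 0.238, -0.238, 0.666]
contact_force: [0.7, 0.4, 0.4]
gripper_width: 0.0006
[0.71790025 0.37019862 0.36776404] [-0.0016  0.0337 -0.    ]
```

```bash
python3 -m jog '[[1,[0,0.012,0],0],[1,[-0.001,0.01,0],0],[1,[0,0.004,0],0],[1,[0,0.003,0],0],[1,[0,0,0],0]]'
python3 -m jog '[[1,[0,0.002,0],0],[1,[0,0.002,0],0],[1,[0,0,0],0]]'
```

```text
t: 10.73
ee_pos: [0.5146, -0.2095, 0.0889]
eef_rot: [0.666, -0.239, 0.239, -0.666]
contact_force: [-0.1, 0.4, 2.9]
gripper_width: 0.0004
t: 10.98
ee_pos: [0.5147, -0.2095, 0.0854]
eef_rot: [0.666, -0.239, 0.239, -0.666]
contact_force: [-1.8, 0.2, 6.2]
gripper_width: 0.0004
```

```bash
python3 -m jog '[[1,[0,0.001,0],0],[1,[0,0.001,0],0],[1,[0,0,0],0],[1,[0,0,0],0],[1,[0,0,0],0]]'
```

```text
t: 11.4
ee_pos: [0.5148, -0.2095, 0.0852]
eef_rot: [0.666, -0.239, 0.239, -0.665]
contact_force: [-7.1, 3.7, 20.1]
gripper_width: 0.0003
```

The force rose to 20 N without further travel, so the key is bottomed. I'll retreat straight up and check.

```bash
python3 -m jog '[[1,[0,-0.01,0],0],[1,[0,-0.03,0],0],[1,[0,-0.04,0],0],[1,[0,-0.04,0],0],[1,[0,-0.04,0],0]]'
python3 -m jog '[[1,[0,-0.04,0],0],[1,[0,-0.04,-0.03],0],[1,[0,0,-0.035],0],[1,[0,0,0],0],[1,[0,0,0],0]]'
python3 - <<'E'
import numpy as np,cv2
from plant import *
s=read_state();print(s["ee_pos"],s["contact_force"])
p,d=get_image("wrist");q,_=get_image("scene")
cv2.imwrite("pics/end.png",np.hstack([cv2.resize(p[:,:,::-1],(400,300)),cv2.resize(q[110:350,150:470,::-1],(400,300))]))
E
```

```text
t: 11.82
ee_pos: [0.5144, -0.2095, 0.2445]
eef_rot: [-0.666, 0.239, -0.239, 0.666]
contact_force: [0.5, -0.3, 0.3]
gripper_width: 0.0006
t: 12.23
ee_pos: [0.4753, -0.258, 0.3166]
eef_rot: [0.665, -0.24, 0.241, -0.665]
contact_force: [-0.6, -0.1, 0.1]
gripper_width: 0.0004
[ 0.47529459 -0.25803604  0.31660476] [-0.56371767 -0.13545449  0.14924491]
```

View pics/end.png

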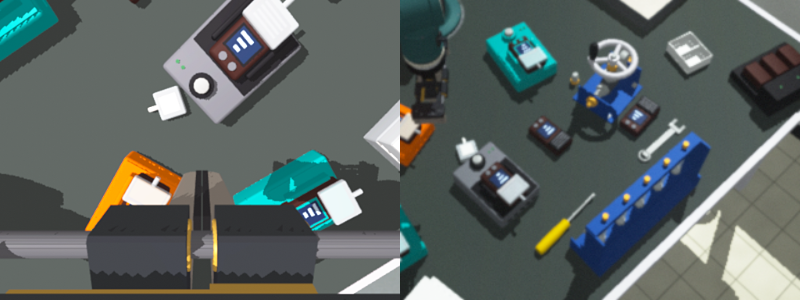

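The key is up at (202,87) in the wrist view. In the scene view the wheel and handle stand as at the start, the loose things look undisturbed, and the arm is clear.

```bash
python3 -c "
from plant import *
close_job()"
```

```text
the job is handed in; nothing more can be done
```

The job is handed in: the valve is one turn open, the start key was pressed and came back up, and nothing loose looks to have moved. No verdict was reported, and none of my checks failed or disagreed.

- **Hand wheel:** I gripped the handle with about 25 N and took it anticlockwise through one full circle of 54 mm radius. Contact forces stayed under 8 N wherever I read them. The tool ended within about 1 mm and 1° of where it began. The wrist picture after release showed the handle back in its starting direction.
- **Start key:** I pressed it with the closed fingertips until they stopped about 6 mm down. The force climbed from 6 N to 20 N with no further travel, so it was right down, and it was held there for about 0.3 s. I then backed off straight up, and the last picture shows the key standing up.
- **End state:** The contact force reads about zero, the arm is clear of everything, and the run took about 12 s. I judged the key and the loose objects by eye in the last pictures; I did not measure their positions.

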